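# Make up a plating kit and a staining kit

### The arm

A 6-joint arm with a two-finger parallel gripper is mounted at the origin on the work surface. World frame = base frame: x ahead of the robot, y to its left, z up, the work surface at z = 0. Lengths are in mm, angles in rad, forces in N, time in s.
With the tool pointing down it reaches from about 350 to 775 mm from the base axis. Payload 7.3 kg.
Tool frame: the origin (TCP) lies midway between the tips of the shut fingers; the grasp point (between the pads) lies 19 mm behind it; z points along the fingers, y is the line along which they close (so a half turn about z gives the same grasp; the last joint's range is limited). The gripper opens to 92 mm and grips with 3 to 60 N. Pads are 19 mm wide; open, the fingers measure 130 mm over their backs; the gripper's body (75 mm by 190 mm) begins 47 mm behind the grasp point.
Start: joints at [-1.308, 0.342, 1.524, -0, 1.275, -0.146], TCP at [208.716, -481.75, 226.741] pointing down, gripper open.
Joint ranges: [-2.53, 2.53], [-0.77, 2.02], [0.04, 2.7], [-1, 4.14], [0.28, 2.66], [-3.11, 3.11]. Speed limits (rad/s): [2.57, 2.57, 3.14, 3.14, 3.14, 3.14].

### API

Orientations are given as [roll, pitch, yaw] about the fixed x, y, z axes, in that order (R = Rz(yaw) Ry(pitch) Rx(roll)).
In Python, from plant import get_obs, capture, camera_model, close_job, search_frame, regions_of, pinpoint gives the robot as it stands. The module is installed in compiled form; this text tells all that it offers.
- The arm moves only by the shell command python3 -m pendant 'ROWS'. ROWS is JSON, one flat list of numbers, 7 for each row, row after row: the shift along the tool's x, y, z in units of 30 mm (1.0 is 30 mm), then the turn, a rotation vector about the tool's x, y, z in units of 4 degrees (1.0 is 4 degrees), then the closure, from -1 (fully open) to 1 (shut), so that 0 is half open. In form: [dx, dy, dz, wx, wy, wz, gripper, dx, dy, dz, wx, wy, wz, gripper, ...]. A call has 1 to 12 rows; each row shifts and turns the commanded pose from where the row before left it, along the tool's axes as they then stand; what a row does not reach is not made up. A row lasts 1/10 s, in which the tool goes at most 50 mm and 8.59 degrees, less where a joint would pass 70% of its speed; a pose out of reach is approached as far as the arm can. A call with a number of a shift or a turn outside -1 to 1 is refused whole. A call with a gripper value outside its range is refused whole. The fingers move at their own pace and stop on an object; the grip force is fixed at half the most. Time passes only in rows, so rows that do not move let the fingers close. It gives the time, the measured TCP pose, the force, the opening and the grip force at its end, in the units of the state.
- get_obs(): the state, without advancing time (a new reading comes with each control period).
- capture(name): name is "scene" or "top" or "wrist"; returns the picture (384x512x3 uint8, red, green, blue); there is no depth.
- camera_model(name): a dict with "fov_y" (degrees; the focal length in pixels is half the picture's height over the tangent of half this angle, whatever the lens; pixels are square), "cx", "cy" (the principal point, pixels), "pose" (4x4, takes a point from camera to world coordinates). Camera axes: x right, y up, looking along -z (the intrinsics and any distortion apply to the point x, -y, -z); pixel columns grow to the right and rows downward; lengths in mm; the calibration is good to about 2 mm. A picture is of the moment at which its call begins: read the wrist's pose just before it. camera_model takes no time and is no camera call; for the wrist camera it gives the pose at the moment of the call.
- close_job(): hands the job in; it is judged then, once.
Trained networks look in the newest picture that a camera, given by its name, has taken for a name from the list of things; names that differ only in an ending like _2 or _b are one class to them, and where a whole thing is asked for, a point or a joint stands for the part that bears it (a point fixed in the world has none). Each returns a list of dicts, best first, with "score" (0 to 1); they miss things now and then, are a little off and sometimes report something else, mostly with a low value. They report only what shows in the picture. A call takes as long as a camera call.
- search_frame(camera, thing): "location" ([column, row] in pixels, amid what is visible of it).
- regions_of(camera, thing): "pixels" (384x512 bool, what is visible of it) and "location" ([column, row] in pixels, amid what is visible of it).
- pinpoint(camera, thing): "location" ([column, row] in pixels: a listed point, or the origin of a listed thing).
The state is a dict: "time": time; "joint_positions": joint angles; "dq": joint speeds; "tau": joint torques, N m; "tool_pos": TCP position; "tcp_rot": TCP orientation; "contact_force": force on the tool from outside, world axes, zero at the start; "moment": the same for the moment, N m; "grip_width": finger opening in mm; "finger_force": force on a finger pad.
Only numpy, scipy, OpenCV 4.12 (cv2) and the standard library are available. Lean on these libraries where they do the work, as an engineer would, in place of code of your own. Each camera call takes 0.05 s, during which the arm holds its last target. There are 200 camera calls.

### The job

Make up two kits for the practical class from the stock in the middle of the bench. Plating kit, in the two-compartment tray: stand the largest of the three bottles in the narrow compartment and lay the Petri dish flat, lid up, in the wide one; staining kit, in the three-compartment tray: lay the slide box flat, lid up, lengthwise in the long compartment, and stand the smallest bottle and the staining jar upright in the two short compartments, one in each, either way round. Set each thing down on the tray's floor, do not drop it in, and leave the middle-sized bottle and the conical flask where they stand.

Things in the scene. Friction and masses are not known exactly. Their poses are not given: they have to be found in the camera images.
- plating_tray: Low grey plastic tray with TWO compartments, outside 220 mm (its x) by 150 mm (its y), rim and divider 16 mm high, walls 4 mm thick (the rim's lip overhangs 3 mm), floor 3 mm thick. One divider runs across it: the wide compartment (132 mm along x by 142 mm along y inside) is centred at x = -40 mm, y = 0, the narrow one (76 mm by 142 mm) at x = +68 mm, y = 0. Origin: centre of its underside, on the bench; it stands firm and does not slide.
- staining_tray: Low grey plastic tray with THREE compartments, same outside size, walls, rim height (16 mm) and floor (3 mm) as the other tray. The long compartment (212 mm along x by 62 mm along y inside) is centred at x = 0, y = +40 mm; the two short ones (104 mm along x by 76 mm along y) at x = -54 mm and x = +54 mm, both at y = -33 mm. Dividers 4 mm thick. Origin: centre of its underside, on the bench; it stands firm and does not slide.
- large_bottle: The largest of three clear glass laboratory bottles of one design with blue screw caps: body 56 mm in diameter up to 62 mm, then a shoulder, cap 50 mm in diameter from 78 mm to the top at 105 mm. About 160 g. Its origin is the centre of its underside; z points up its axis.
- middle_bottle: The middle-sized of the three bottles, to be left alone: body 46 mm in diameter, cap 40 mm, 90 mm tall. About 110 g. Its origin is the centre of its underside; z points up its axis.
- small_bottle: The smallest of the three bottles: body 36 mm in diameter up to 37 mm, then a shoulder, cap 31 mm in diameter from 53 mm to the top at 74 mm. About 60 g. Its origin is the centre of its underside; z points up its axis.
- petri_dish: Closed round clear Petri dish with cream agar in it, lying flat: 60 mm in diameter (the lid, from 3 mm up), 15 mm high. About 45 g. Origin: centre of its underside, z up.
- slide_box: White plastic box for microscope slides, lying flat: 83 mm long (its x), 38 mm wide (its y), 36 mm high, blank paper label on its lid. About 90 g. Origin: centre of its underside, z up.
- staining_jar: Square clear glass staining jar with white lid: foot 54 x 54 mm and 8 mm high, body 46 x 46 mm up to 60 mm, lid 50 x 50 mm from 60 to 68 mm with a small knob to 77 mm. About 150 g. Its sides run along its x and y. Origin: centre of its underside, z up.
- conical_flask: Stoppered glass conical flask near the far edge of the work area, to be left alone: 85 mm wide at the base, 145 mm tall. Origin: centre of its underside, z up.

How it is judged:
By the outcome, as a careful person would: the job done as asked, in the order asked, and still so for the second after the job is handed in, with the robot touching nothing.
It also fails if it takes over 144 s, if anything falls off the work surface, if the arm or the gripper's body presses on something with over 40 N, if the wrist force passes 120 N, or if a joint passes its speed limit or range.

## Working session

There is one attempt and no reset: what is moved stays moved. The work goes in short steps, Python scripts to look and compute and a shell command to move; the robot and the scene stay as the last step left them, time stands still between calls to the robot, and variables do not carry over. Pictures are saved under pics/ and viewed, at most 16 in all, crops included, and the job is handed in when it is done.

```bash
mkdir -p pics; cat > h.py <<'E'
import numpy as np, cv2
from plant import *
from scipy.spatial.transform import Rotation as R
def ray(cam,uv,cm=None):
    m=cm or camera_model(cam); f=192/np.tan(np.radians(m['fov_y'])/2)
    P=np.array(m['pose']); d=P[:3,:3]@np.array([(uv[0]-m['cx'])/f,-(uv[1]-m['cy'])/f,-1]); return P[:3,3],d
def at(cam,uv,z,cm=None):
    o,d=ray(cam,uv,cm); return (o+d*(z-o[2])/d[2]).round(1)
def proj(cam,p,cm=None):
    m=cm or camera_model(cam); f=192/np.tan(np.radians(m['fov_y'])/2)
    P=np.array(m['pose']); c=P[:3,:3].T@(np.asarray(p)-P[:3,3]); return np.array([m['cx']+f*c[0]/-c[2],m['cy']+f*c[1]/c[2]])
def save(n,im,s=1): cv2.imwrite('pics/'+n+'.png',cv2.resize(im[:,:,::-1],None,fx=s,fy=s))
E
python3 - <<'E'
from h import *
s=get_obs();print(s['tool_pos'],s['tcp_rot'],s['grip_width'])
for c in ['top','scene','wrist']:
    m=camera_model(c);print(c,{k:(np.round(v,3).tolist()) for k,v in m.items()})
im={c:capture(c) for c in ['top','scene']}
for c in im: save(c,im[c],1.5)
for n in 'plating_tray staining_tray large_bottle middle_bottle small_bottle petri_dish slide_box staining_jar conical_flask'.split():
    for c in im:
        r=pinpoint(c,n)
        print(n,c,[(np.round(q['location'],1).tolist(),round(q['score'],2),at(c,q['location'],0)[:2].tolist()) for q in r[:3]])
E
```

```text
[ 208.62065263 -481.35334621  226.05927723] [-3.14011899e+00 -2.39944527e-04  4.08807181e-01] 91.85299776987297
top {'fov_y': 56.773, 'cx': 251.04, 'cy': 193.964, 'pose': [[-0.072, 0.977, -0.202, 440.466], [-0.997, -0.071, 0.011, 2.833], [-0.004, 0.202, 0.979, 795.638], [0.0, 0.0, 0.0, 1.0]]}
scene {'fov_y': 43.594, 'cx': 260.981, 'cy': 195.365, 'pose': [[0.171, -0.639, 0.75, 1418.445], [0.985, 0.105, -0.136, -165.164], [0.008, 0.762, 0.647, 727.871], [0.0, 0.0, 0.0, 1.0]]}
wrist {'fov_y': 67.775, 'cx': 257.929, 'cy': 188.486, 'pose': [[0.398, 0.872, 0.285, 284.99], [-0.917, 0.379, 0.121, -447.533], [-0.002, -0.31, 0.951, 383.491], [0.0, 0.0, 0.0, 1.0]]}
plating_tray top [([381.7, 227.1], 0.75, [507.4, -292.6]), ([116.4, 146.0], 0.61, [742.5, 301.9])]
plating_tray scene [([137.6, 189.7], 0.86, [506.7, -297.3])]
staining_tray top [([111.8, 242.4], 0.97, [517.1, 311.1])]
staining_tray scene [([387.2, 167.8], 0.63, [520.3, 320.0])]
large_bottle top [([294.5, 172.2], 0.85, [648.3, -110.1])]
large_bottle scene [([222.6, 222.6], 0.71, [651.8, -111.4]), ([256.3, 170.3], 0.68, [477.4, -7.4])]
middle_bottle top [([191.4, 252.7], 0.63, [481.6, 135.1])]
middle_bottle scene [([307.3, 168.2], 0.88, [489.4, 120.5]), ([209.3, 170.4], 0.69, [458.9, -123.1])]
small_bottle top [([193.4, 177.1], 0.91, [653.7, 123.9])]
small_bottle scene []
petri_dish top [([309.6, 250.7], 0.97, [467.1, -126.1]), ([251.9, 245.4], 0.52, [487.9, 0.4])]
petri_dish scene [([207.3, 172.2], 0.84, [465.4, -128.7])]
slide_box top []
slide_box scene [([258.2, 170.6], 0.58, [479.3, -3.0])]
staining_jar top [([247.9, 167.4], 0.57, [667.7, -3.4]), ([307.6, 250.8], 0.49, [467.2, -121.6])]
staining_jar scene [([273.4, 228.3], 0.97, [687.6, -4.8]), ([310.0, 164.7], 0.66, [476.2, 130.9])]
conical_flask top [([114.4, 148.6], 0.59, [736.4, 306.6])]
conical_flask scene [([415.4, 225.6], 0.86, [730.1, 303.6])]
```

View pics/top.png

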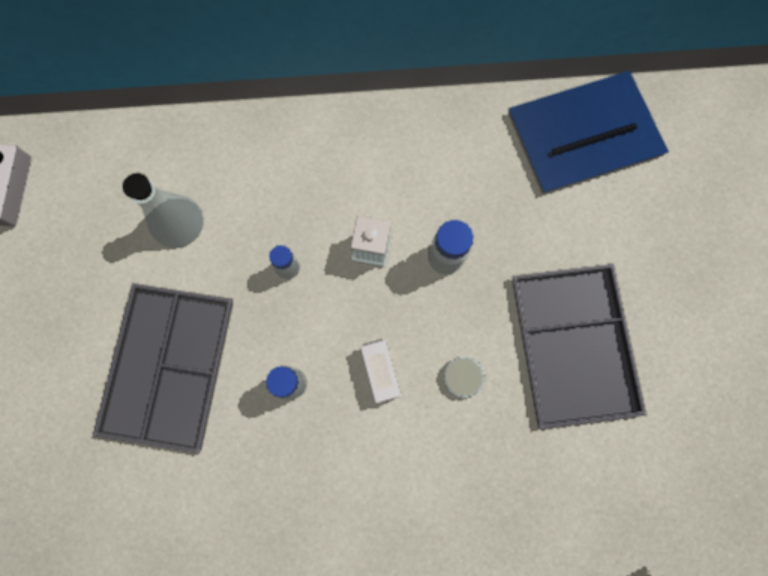

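View pics/scene.png

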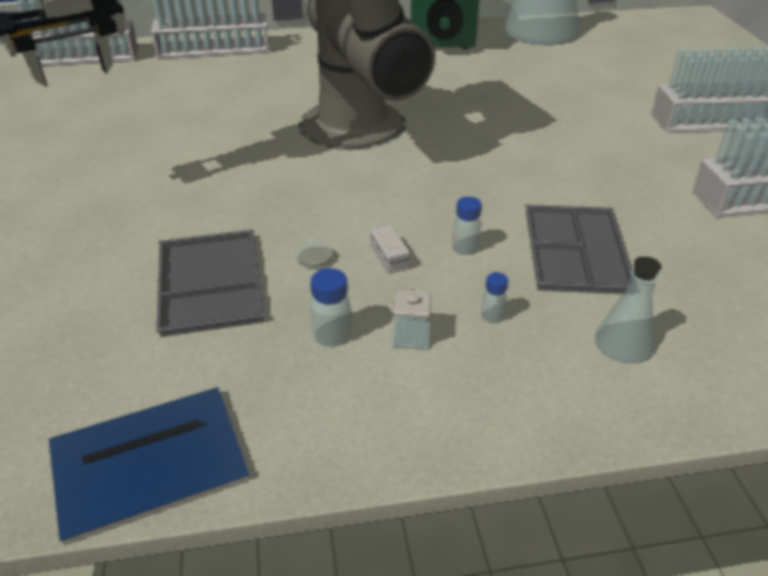

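The top view shows the plating tray on the right (2x picture px 513–645, 266–427), with its narrow compartment at the far end. The staining tray is on the left, with its long compartment to the left. The large bottle is at about (454,240), the jar (371,240), the small bottle (283,262), the middle bottle (285,383), the box (380,371) and the dish (463,378). All of this agrees with the networks.

```bash
python3 - <<'E'
from h import *
capture('top');capture('scene')
for n,z in [('plating_tray',16),('staining_tray',16),('slide_box',36),('staining_jar',68),('petri_dish',12),('large_bottle',50),('small_bottle',40)]:
  for c in ['top','scene']:
    for q in regions_of(c,n)[:1]:
        ct,_=cv2.findContours(q['pixels'].astype(np.uint8),cv2.RETR_EXTERNAL,cv2.CHAIN_APPROX_NONE)
        k=max(ct,key=len)[:,0]
        w=np.array([at(c,p,z)[:2] for p in k],np.float32)
        r=cv2.minAreaRect(w)
        print(n,c,round(q['score'],2),np.round(r[0],1),np.round(r[1],1),round(r[2],1))
E
```

```text
plating_tray top 0.72 [ 503.7 -293.2] [226.6 157.8] 2.3
plating_tray scene 0.59 [ 510.2 -293.3] [245.3 156.8] 3.2
staining_tray top 0.82 [514.7 308.3] [160.9 229.4] 77.0
staining_tray scene 0.8 [523.  308.3] [158.1 240.6] 77.0
slide_box top 0.84 [483.7  -2.7] [86.1 38.5] 10.8
slide_box scene 0.85 [506.3  -5.5] [124.2  54.1] 10.6
staining_jar top 0.94 [664.4  -2.7] [54.4 69.3] 75.4
staining_jar scene 0.64 [709.2  -9. ] [ 53.2 123.2] 76.4
petri_dish top 0.76 [ 466.9 -123.4] [57.3 57.6] 39.7
petri_dish scene 0.63 [ 472.2 -124.2] [58.8 73.9] 85.8
large_bottle top 0.74 [ 652.2 -117.5] [52.7 84.4] 59.1
large_bottle scene 0.58 [ 642.7 -114.9] [ 54.9 167. ] 86.7
small_bottle top 0.81 [651.4 126.6] [52.  35.8] 40.8
small_bottle scene 0.81 [651.4 125.8] [ 33.5 111.4] 70.3
```

```bash
cat >> h.py <<'E'
def go(x,y,z,yaw):
    """turn first (units of wz), then shift (units) in the turned tool axes"""
    s=get_obs();r,p,w=s['tcp_rot'];d=(np.degrees(w)-yaw)
    Rt=R.from_euler('xyz',[np.pi,0,np.radians(yaw)]).as_matrix()
    print('pos',np.round(s['tool_pos'],1),'rpy',np.degrees(s['tcp_rot']).round(1),'wz',round(d/4,2),'shift',(Rt.T@(np.array([x,y,z])-s['tool_pos'])/30).round(2),'t',round(s['time'],1),'w',round(s['grip_width'],1),'f',np.round(s['contact_force'],1))
E
python3 - <<'E'
from h import *
P=lambda l,z,c='top':[at(c,np.array(p)/1.5,z)[:2].tolist() for p in l]
print('plate',P([(513,277),(614,266),(645,414),(541,427)],16))
print('plate sc',P([(160,240),(252,232),(267,319),(160,333)],16,'scene'))
print('stain',P([(133,287),(232,298),(203,451),(94,437)],16))
print('caps L,S,jar lid',P([(455,234)],105),P([(281,255)],74),P([(371,235)],72),'scene',P([(329,278)],105,'scene'),P([(497,279)],74,'scene'))
go(650,-111,200,0)
E
```

```text
plate [[607.5, -211.6], [613.3, -365.3], [394.9, -374.1], [387.7, -224.2]]
plate sc [[396.1, -372.9], [397.5, -221.4], [621.3, -205.5], [626.4, -357.3]]
stain [[633.7, 357.7], [606.0, 209.8], [389.3, 254.4], [419.5, 408.5]]
caps L,S,jar lid [[653.4, -116.4]] [[650.2, 124.7]] [[670.8, -3.3]] scene [[651.0, -113.4]] [[654.2, 127.2]]
pos [ 208.7 -481.7  226.8] rpy [180.    0.   23.4] wz 5.86 shift [ 14.71 -12.36   0.89] t 1.8 w 91.6 f [ 1.2  0.6 -1.3]
```

```bash
python3 -m pendant '[0,0,0,0,0,1,-1, 0,0,0,0,0,1,-1, 0,0,0,0,0,1,-1, 0,0,0,0,0,1,-1, 0,0,0,0,0,1,-1, 0,0,0,0,0,0.86,-1, 1,-0.8,0,0,0,0,-1, 1,-0.8,0,0,0,0,-1, 1,-0.8,0,0,0,0,-1, 1,-0.8,0,0,0,0,-1, 1,-0.8,0,0,0,0,-1, 1,-0.8,0,0,0,0,-1]'
python3 -m pendant '[1,-1,0,0,0,0,-1, 1,-1,0,0,0,0,-1, 1,-1,0,0,0,0,-1, 1,-1,0,0,0,0,-1, 0.8,-0.9,0,0,0,0,-1, 0.8,-0.9,0,0,0,0,-1, 0.7,-0.9,0,0,0,0,-1, 0,0,0,0,0,0,-1,0,0,0,0,0,0,-1]'
python3 - <<'E'
from h import *
go(652,-114,200,0)
cm=camera_model('wrist');im=capture('wrist');save('w1',im)
print(np.round(cm['pose'],2))
for n in ['large_bottle','staining_jar','petri_dish','plating_tray']:
    for q in pinpoint('wrist',n)[:2]: print(n,round(q['score'],2),np.round(q['location'],1),at('wrist',q['location'],0,cm)[:2])
E
```

```text
time: 3.0
tool_pos: [389.9, -336.7, 226.9]
tcp_rot: [3.141, -0.0, -0.0]
contact_force: [0.4, 0.2, 0.4]
grip_width: 91.6
finger_force: 0.0
time: 3.9
tool_pos: [577.8, -136.3, 226.4]
tcp_rot: [3.141, 0.001, 0.001]
contact_force: [-0.5, -0.4, -0.3]
grip_width: 92.3
finger_force: 0.0
pos [ 577.8 -136.3  226.4] rpy [1.8e+02 0.0e+00 1.0e-01] wz 0.02 shift [ 2.47 -0.74  0.88] t 3.9 w 92.3 f [-0.5 -0.4 -0.3]
[[ 0.0000e+00  9.5000e-01  3.1000e-01  6.6127e+02]
 [-1.0000e+00  0.0000e+00  0.0000e+00 -1.3580e+02]
 [-0.0000e+00 -3.1000e-01  9.5000e-01  3.8375e+02]
 [ 0.0000e+00  0.0000e+00  0.0000e+00  1.0000e+00]]
large_bottle 0.81 [242.1 104.8] [ 649.1 -115.3]
large_bottle 0.59 [168.7 224.7] [479.2  -4.4]
petri_dish 0.64 [366.5 213.3] [ 498.  -293.7]
petri_dish 0.58 [249.6 237.1] [ 459.1 -123.5]
plating_tray 0.72 [367.3 212.1] [ 499.9 -294.7]
```

View pics/w1.png

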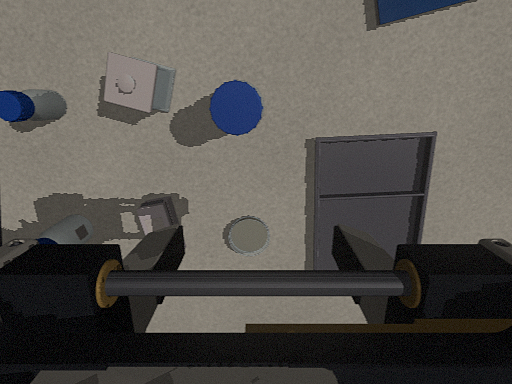

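The wrist view shows the large bottle's cap centred at (236,107). The far rim of the plating tray runs from (316,138) to (436,133), the divider is at row ~195, and the dish is at (249,235).

```bash
python3 - <<'E'
from h import *
P=lambda l,z:[at('wrist',p,z)[:2].tolist() for p in l]
print('cap',P([(236,107)],105),'tray',P([(315,138),(437,132),(318,196),(425,194),(314,262),(421,242)],16),'dish',P([(249,235)],13))
print('jar lid',P([(110,53),(155,68),(151,111),(105,97)],68))
go(652,-114,200,0)
E
```

```text
cap [[650.0, -116.9]] tray [[608.3, -210.5], [615.6, -365.4], [529.4, -219.4], [532.1, -365.1], [425.8, -220.1], [458.7, -372.5]] dish [[468.8, -124.3]]
jar lid [[701.2, 11.6], [687.2, -32.2], [644.7, -23.1], [659.0, 23.7]]
pos [ 577.3 -137.9  226.9] rpy [ 1.8e+02 -0.0e+00 -1.0e-01] wz -0.03 shift [ 2.49 -0.8   0.9 ] t 4.2 w 91.9 f [ 0.3 -0.2  0.6]
```

```bash
python3 -m pendant '[0.8,-0.24,0,0,0,0,-1, 0.8,-0.24,0,0,0,0,-1, 0.83,-0.24,0.5,0,0,0,-1, 0,0,1,0,0,0,-1, 0,0,1,0,0,0,-1, 0,0,1,0,0,0,-1, 0,0,1,0,0,0,-1, 0,0,0.69,0,0,0,-1, 0,0,0,0,0,0,-1, 0,0,0,0,0,0,0.6,0,0,0,0,0,0,0.6,0,0,0,0,0,0,0.6]'
python3 -m pendant '[0,0,0,0,0,0,0.6,0,0,0,0,0,0,0.6,0,0,0,0,0,0,0.6,0,0,0,0,0,0,0.6]'; python3 -c "
from h import *
go(569.4,-290.5,76,0)"
```

```text
time: 5.35
tool_pos: [651.6, -115.8, 72.8]
tcp_rot: [3.141, -0.003, -0.001]
contact_force: [0.8, 0.1, 0.2]
grip_width: 72.2
finger_force: 0.0
time: 5.75
tool_pos: [650.9, -115.3, 71.4]
tcp_rot: [3.141, -0.001, -0.0]
contact_force: [-0.6, 0.2, 2.3]
grip_width: 49.8
finger_force: 30.0
pos [ 650.9 -115.3   71.4] rpy [180.  -0.  -0.] wz -0.0 shift [-2.72  5.84 -0.15] t 5.8 w 49.8 f [-0.6  0.2  2.3]
```

```bash
python3 -m pendant '[0,0,-0.7,0,0,0,0.6,0,0,-0.8,0,0,0,0.6, -0.4,0.8,0,0,0,0,0.6,-0.5,1,0,0,0,0,0.6,-0.5,1,0,0,0,0,0.6,-0.5,1,0,0,0,0,0.6,-0.5,1,0,0,0,0,0.6,-0.32,1.04,0,0,0,0,0.6, 0,0,0,0,0,0,0.6,0,0,0.6,0,0,0,0.6,0,0,0.5,0,0,0,0.6,0,0,0,0,0,0,0.6]'; python3 - <<'E'
from h import *
go(569.4,-290.5,74.4,0)
save('s1',capture('scene')[110:290,60:300],3)
E
```

```text
pos [ 650.9 -115.3   71.4] rpy [180.  -0.  -0.] wz -0.0 shift [-2.72  5.84 -0.1 ] t 5.8 w 49.8 f [-0.6  0.2  2.3]out of range: row 8 has 1.04, outside -1 to 1
```

```bash
python3 -m pendant '[0,0,-0.7,0,0,0,0.6,0,0,-0.8,0,0,0,0.6, -0.4,0.84,0,0,0,0,0.6,-0.5,1,0,0,0,0,0.6,-0.5,1,0,0,0,0,0.6,-0.5,1,0,0,0,0,0.6,-0.5,1,0,0,0,0,0.6,-0.32,1,0,0,0,0,0.6, 0,0,0,0,0,0,0.6,0,0,0.6,0,0,0,0.6,0,0,0.5,0,0,0,0.6,0,0,0,0,0,0,0.6]'; python3 - <<'E'
from h import *
go(569.4,-290.5,74.4,0)
save('s2',capture('scene')[110:290,60:300],3)
E
```

```text
time: 7.0
tool_pos: [567.7, -289.0, 80.3]
tcp_rot: [-3.138, 0.005, -0.0]
contact_force: [-0.2, 0.0, -2.4]
grip_width: 49.2
finger_force: 30.0
pos [ 567.7 -289.    80.3] rpy [-179.8    0.3   -0. ] wz -0.0 shift [0.06 0.05 0.2 ] t 7.0 w 49.2 f [-0.2  0.  -2.4]
```

View pics/s2.png

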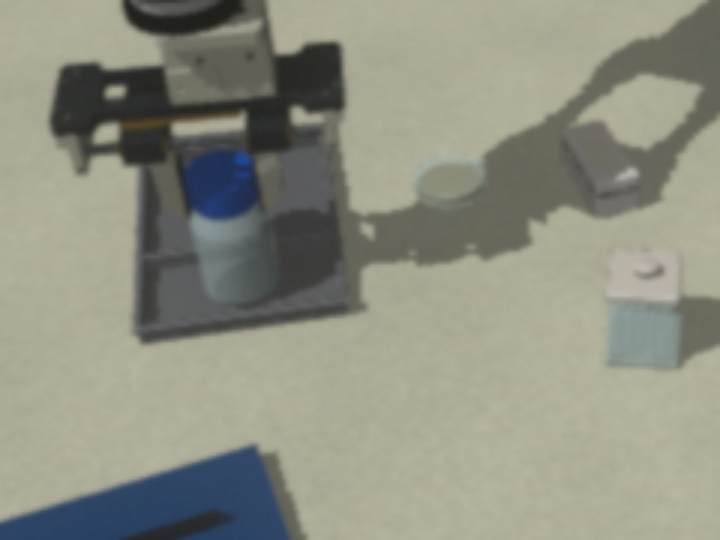

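The bottle hangs inside the narrow compartment, about 6 mm above the floor, clear of the divider (row ~250) and the far rim (row ~320). I'll lower it.

```bash
python3 -m pendant '[0,0,0.05,0,0,0,0.6,0,0,0.06,0,0,0,0.6,0,0,0.06,0,0,0,0.6,0,0,0,0,0,0,0.6,0,0,0,0,0,0,0.6]'
```

```text
time: 7.55
tool_pos: [569.1, -290.5, 78.1]
tcp_rot: [3.141, -0.0, -0.0]
contact_force: [0.5, 0.0, -2.1]
grip_width: 49.6
finger_force: 30.0
```

```bash
python3 -m pendant '[0,0,0.05,0,0,0,0.6,0,0,0.05,0,0,0,0.6,0,0,0,0,0,0,0.6,0,0,0,0,0,0,0.6]';python3 -m pendant '[0,0,0.02,0,0,0,0.6,0,0,0.02,0,0,0,0.6,0,0,0,0,0,0,0.6,0,0,0,0,0,0,0.6]'
```

```text
time: 7.95
tool_pos: [569.0, -290.5, 74.8]
tcp_rot: [-3.142, 0.0, -0.0]
contact_force: [0.2, -0.5, -1.6]
grip_width: 49.4
finger_force: 30.0
time: 8.35
tool_pos: [569.3, -290.5, 74.4]
tcp_rot: [3.141, -0.001, -0.0]
contact_force: [-2.1, 1.3, 4.5]
grip_width: 49.2
finger_force: 30.0
```

```bash
python3 -m pendant '[0,0,0,0,0,0,-0.5,0,0,0,0,0,0,-0.5,0,0,0,0,0,0,-0.5,0,0,0,0,0,0,-0.5,0,0,0,0,0,0,-0.5,0,0,-0.8,0,0,0,-0.5,0,0,-1,0,0,0,-0.5,0,0,-1,0,0,0,-0.5,-1,0,-0.5,0,0,0,-0.5,-1,0,0,0,0,0,-0.5,-1,0,0,0,0,0,-0.5,0,0,0,0,0,0,-0.5]'; python3 - <<'E'
from h import *
cm=camera_model('wrist');im=capture('wrist');save('w2',im)
go(468.5,-124.5,100,0)
P=lambda l,z:[at('wrist',p,z,cm)[:2].tolist() for p in l]
for n in ['petri_dish','large_bottle','plating_tray']:
    for q in pinpoint('wrist',n)[:2]: print(n,round(q['score'],2),np.round(q['location'],1),at('wrist',q['location'],0,cm)[:2])
E
```

```text
time: 9.55
tool_pos: [476.2, -290.2, 173.0]
tcp_rot: [-3.141, 0.002, -0.002]
contact_force: [-0.3, 0.8, -0.4]
grip_width: 68.8
finger_force: 0.0
pos [ 478.1 -290.6  173.2] rpy [ 1.8e+02 -0.0e+00 -1.0e-01] wz -0.03 shift [-0.32 -5.54  2.44] t 9.6 w 68.6 f [0.4 0.  1.5]
petri_dish 0.73 [120.6 180.3] [ 461.8 -123.9]
large_bottle 0.63 [254.5  87.8] [ 566.8 -285.9]
plating_tray 0.81 [262.8 150.5] [ 497.8 -295.2]
```

View pics/w2.png

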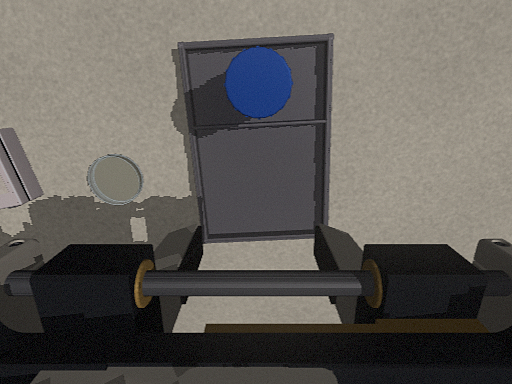

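The bottle stands upright in the narrow compartment (cap at (259,82)). The dish is at (116,180), and the tray's inner near edge is around row 240.

```bash
python3 - <<'E'
from h import *
P=lambda l,z:[at('wrist',p,z)[:2].tolist() for p in l]
print('dish',P([(115.5,180)],13),'tray',P([(181,43),(333,35),(327,239),(203,243)],16))
go(468,-124,4,0)
E
```

```text
dish [[470.1, -125.5]] tray [[612.6, -213.8], [619.7, -364.1], [395.6, -374.9], [390.1, -222.5]]
pos [ 480.  -290.7  172.8] rpy [ 1.8e+02 -1.0e-01 -0.0e+00] wz -0.0 shift [-0.4  -5.56  5.63] t 9.8 w 69.0 f [ 0.3 -0.8  1.1]
```

```bash
python3 -m pendant '[-0.07,-0.93,0,0,0,0,-1,-0.06,-0.92,0,0,0,0,-1,-0.06,-0.92,0,0,0,0,-1,-0.06,-0.92,0.66,0,0,0,-1,-0.06,-0.92,1,0,0,0,-1,-0.06,-0.92,1,0,0,0,-1,0,0,1,0,0,0,-1,0,0,1,0,0,0,-1,0,0,0.5,0,0,0,-1,0,0,0.4,0,0,0,-1,0,0,0,0,0,0,-1,0,0,0,0,0,0,-1]'
```

```text
time: 10.95
tool_pos: [468.7, -124.7, 6.1]
tcp_rot: [3.141, -0.001, -0.0]
contact_force: [-0.2, -0.1, -0.7]
grip_width: 91.7
finger_force: 0.0
```

```bash
python3 -m pendant '[0,0,0.1,0,0,0,-1,0,0,0,0,0,0,0.5,0,0,0,0,0,0,0.5,0,0,0,0,0,0,0.5,0,0,0,0,0,0,0.5,0,0,0,0,0,0,0.5,0,0,0,0,0,0,0.5]';  python3 -c "
from h import *
go(463,-295.5,6,0)"
```

```text
time: 11.65
tool_pos: [468.1, -124.6, 3.1]
tcp_rot: [3.141, -0.0, -0.0]
contact_force: [-0.5, -0.1, 2.6]
grip_width: 58.8
finger_force: 30.0
pos [ 468.1 -124.6    3.1] rpy [180.  -0.  -0.] wz -0.01 shift [-0.17  5.7  -0.1 ] t 11.7 w 58.8 f [-0.5 -0.1  2.6]
```

```bash
python3 -m pendant '[0,0,-0.7,0,0,0,0.5,0,0,-0.9,0,0,0,0.5,-0.03,0.7,-0.4,0,0,0,0.5,-0.03,1,0,0,0,0,0.5,-0.03,1,0,0,0,0,0.5,-0.03,1,0,0,0,0,0.5,-0.03,1,0,0,0,0,0.5,-0.02,1,0,0,0,0,0.5,0,0,0,0,0,0,0.5,0,0,0.8,0,0,0,0.5,0,0,0.7,0,0,0,0.5,0,0,0,0,0,0,0.5]'
python3 -m pendant '[0,0,0.2,0,0,0,0.5,0,0,0.1,0,0,0,0.5,0,0,0,0,0,0,0.5,0,0,0,0,0,0,0.5]'; python3 - <<'E'
from h import *
go(463,-295.5,6,0)
save('s3',capture('scene')[110:290,60:300],3)
E
```

```text
time: 12.85
tool_pos: [461.1, -293.6, 15.4]
tcp_rot: [-3.138, 0.005, -0.0]
contact_force: [-0.0, 0.1, -0.9]
grip_width: 58.8
finger_force: 30.0
time: 13.25
tool_pos: [463.2, -295.7, 9.5]
tcp_rot: [3.141, -0.001, -0.0]
contact_force: [-0.6, -0.3, -0.4]
grip_width: 59.4
finger_force: 30.0
pos [ 463.2 -295.7    9.5] rpy [180.  -0.  -0.] wz -0.0 shift [-0.01 -0.01  0.12] t 13.2 w 59.4 f [-0.6 -0.3 -0.4]
```

View pics/s3.png

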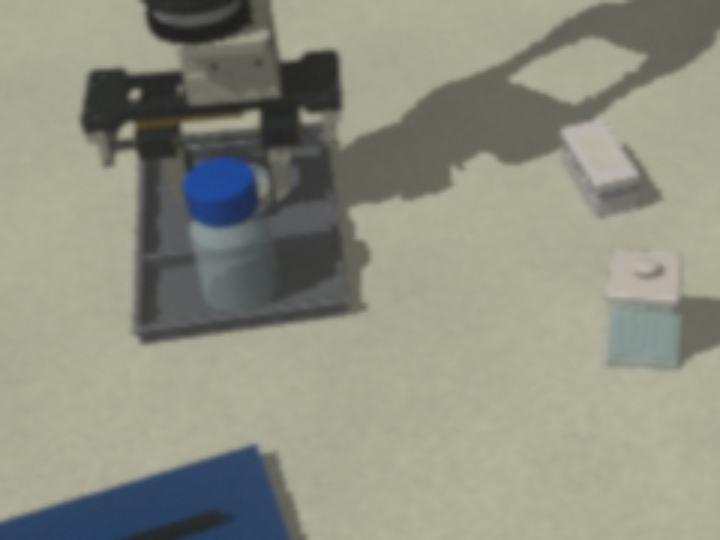

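The dish is inside the wide compartment between the fingers, behind the bottle. I'll lower it onto the floor, then release.

```bash
python3 -m pendant '[0,0,0.06,0,0,0,0.5,0,0,0.05,0,0,0,0.5,0,0,0.02,0,0,0,0.5,0,0,0,0,0,0,0.5,0,0,0,0,0,0,0.5]'
```

```text
time: 13.8
tool_pos: [463.0, -295.7, 6.0]
tcp_rot: [3.141, -0.001, -0.0]
contact_force: [-2.1, 1.4, 9.1]
grip_width: 59.3
finger_force: 30.0
```

```bash
python3 -m pendant '[0,0,0,0,0,0,-0.52,0,0,0,0,0,0,-0.52,0,0,0,0,0,0,-0.52,0,0,-0.3,0,0,0,-0.52,0,0,-1,0,0,0,-0.52,0,0,-1,0,0,0,-0.52,0,0,-1,0,0,-1,-0.6,0,0,-1,0,0,-1,-0.6,0,0,-0.6,0,0,-0.7,-0.6,0,0,0,0,0,0,-0.6]'; python3 -c "
from h import *
go(455,-2.7,150,10.8)"
```

```text
time: 14.8
tool_pos: [464.2, -296.6, 155.3]
tcp_rot: [3.137, -0.004, 0.189]
contact_force: [-0.3, -0.6, -0.3]
grip_width: 73.1
finger_force: 0.0
pos [ 464.2 -296.6  155.3] rpy [179.7  -0.2  10.8] wz 0.0 shift [ 1.54 -9.68  0.18] t 14.8 w 73.1 f [-0.3 -0.6 -0.3]
```

```bash
python3 -m pendant '[0.15,-0.97,0,0,0,0,-0.6,0.15,-0.97,0,0,0,0,-0.6,0.15,-0.97,0,0,0,0,-0.6,0.15,-0.97,0,0,0,0,-0.6,0.15,-0.97,0,0,0,0,-0.6,0.15,-0.97,0,0,0,0,-0.6,0.15,-0.97,0,0,0,0,-0.6,0.15,-0.97,0,0,0,0,-0.6,0.15,-0.97,0,0,0,0,-0.6,0.15,-0.97,0,0,0,0,-0.6,0,0,0,0,0,0,-0.6,0,0,0,0,0,0,-0.6]'; python3 - <<'E'
from h import *
cm=camera_model('wrist');im=capture('wrist');save('w4',im,1.5)
go(484,-2.7,150,10.8)
for n,z in [('slide_box',36),('middle_bottle',90)]:
    for q in regions_of('wrist',n)[:1]:
        k=max(cv2.findContours(q['pixels'].astype(np.uint8),cv2.RETR_EXTERNAL,cv2.CHAIN_APPROX_NONE)[0],key=len)[:,0]
        r=cv2.minAreaRect(np.array([at('wrist',p,z,cm)[:2] for p in k],np.float32))
        print(n,q['score'],q['location'],r)
    for q in pinpoint('wrist',n)[:2]: print(n,round(q['score'],2),np.round(q['location'],1),at('wrist',q['location'],0,cm)[:2])
E
```

```text
time: 16.0
tool_pos: [452.2, -0.9, 151.4]
tcp_rot: [-3.142, 0.001, 0.189]
contact_force: [0.8, -0.1, -0.9]
grip_width: 73.5
finger_force: 0.0
pos [452.4  -1.5 151.5] rpy [1.80e+02 1.00e-01 1.08e+01] wz -0.01 shift [1.03 0.24 0.05] t 16.1 w 73.3 f [-0.3 -0.5  0.6]
slide_box 0.78 [265.8, 151.3] ((483.0738220214844, 0.21720123291015625), (85.24861907958984, 37.46535873413086), 12.400291442871094)
slide_box 0.78 [262.4 144.9] [484.5   1.2]
middle_bottle 0.79 [117.9, 136.7] ((483.3509521484375, 115.28172302246094), (39.693199157714844, 71.2755126953125), 30.547616958618164)
middle_bottle 0.87 [144.4 131. ] [475.3 127.6]
```

View pics/w4.png

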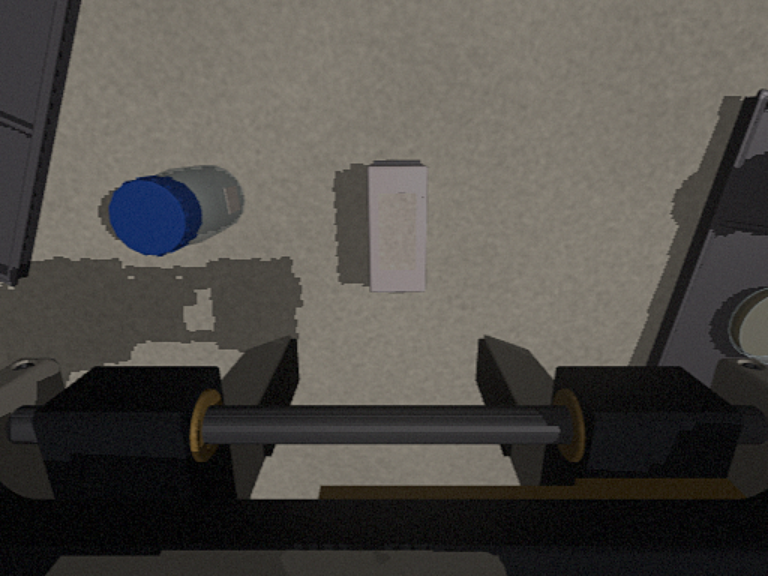

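The box lid runs from (370,166) to (427,291), square to the gripper. The middle bottle's cap is at (155,215), on the gripper's left.

```bash
python3 - <<'E'
from h import *
print(at('wrist',(265.7,152.3),36),at('wrist',(103.3,143.3),90))
go(484,0,17,10.8)
E
```

```text
[484.3  -3.   36. ] [477.9 124.2  90. ]
pos [452.7  -2.1 151.8] rpy [180.    0.   10.7] wz -0.03 shift [1.04 0.13 4.49] t 16.2 w 73.1 f [-0.2 -0.1 -0.1]
```

```bash
python3 -m pendant '[0.5,0.1,0,0,0,0,-0.6,0.52,0.11,0.5,0,0,0,-0.6,0,0,1,0,0,0,-0.6,0,0,1,0,0,0,-0.6,0,0,1,0,0,0,-0.6,0,0,0.7,0,0,0,-0.6,0,0,0.33,0,0,0,-0.6,0,0,0,0,0,0,-0.6,0,0,0,0,0,0,0.6,0,0,0,0,0,0,0.6,0,0,0,0,0,0,0.6,0,0,0,0,0,0,0.6]';python3 -m pendant '[0,0,0,0,0,0,0.6,0,0,0,0,0,0,0.6,0,0,0,0,0,0,0.6]'
```

```text
time: 17.45
tool_pos: [484.3, -1.8, 16.8]
tcp_rot: [3.141, -0.001, 0.188]
contact_force: [0.7, -0.2, 0.5]
grip_width: 46.1
finger_force: 0.0
time: 17.75
tool_pos: [484.1, -1.7, 16.5]
tcp_rot: [3.141, -0.001, 0.188]
contact_force: [-0.9, 0.2, 6.5]
grip_width: 37.9
finger_force: 30.0
```

```bash
python3 -m pendant '[0,0,-0.7,0,0,0,0.6,0,0,-1,0,0,0,0.6,0,0,-1,0,0,0,0.6,0,0,-1,0,0,0,0.6,0,0,-1,0,0,1,0.6,0,0,0,0,0,1,0.6,0,0,0,0,0,1,0.6,0,0,0,0,0,1,0.6,0,0,0,0,0,1,0.6,0,0,0,0,0,0.8,0.6,0,0,0,0,0,0,0.6]';python3 -c "
from h import *
go(435,330,157,-12.5)"
```

```text
time: 18.85
tool_pos: [483.6, -1.7, 156.7]
tcp_rot: [3.141, 0.001, -0.217]
contact_force: [0.5, 0.4, -1.5]
grip_width: 37.7
finger_force: 30.0
pos [483.6  -1.7 156.7] rpy [180.    0.  -12.4] wz 0.01 shift [-3.970e+00 -1.044e+01 -1.000e-02] t 18.9 w 37.7 f [ 0.5  0.4 -1.5]
```

```bash
python3 -m pendant '[-0.36,-0.95,0,0,0,0,0.6,-0.36,-0.95,0,0,0,0,0.6,-0.36,-0.95,0,0,0,0,0.6,-0.36,-0.95,0,0,0,0,0.6,-0.36,-0.95,0,0,0,0,0.6,-0.36,-0.95,0,0,0,0,0.6,-0.36,-0.95,0,0,0,0,0.6,-0.36,-0.95,0,0,0,0,0.6,-0.36,-0.95,0,0,0,0,0.6,-0.36,-0.95,0,0,0,0,0.6,-0.36,-0.95,0,0,0,0,0.6,0,0,0,0,0,0,0.6]'; python3 - <<'E'
from h import *
go(521.7,347,157,-12.5)
cm=camera_model('wrist');im=capture('wrist');save('w5',im,1.5)
go(521.7,347,157,-12.5)
for q in pinpoint('wrist','staining_tray')[:2]: print(round(q['score'],2),np.round(q['location'],1),at('wrist',q['location'],0,cm)[:2])
E
```

```text
time: 20.05
tool_pos: [434.4, 333.0, 156.7]
tcp_rot: [-3.141, 0.0, -0.212]
contact_force: [-0.1, -0.2, 0.1]
grip_width: 37.7
finger_force: 30.0
pos [434.4 333.  156.7] rpy [-180.     0.   -12.1] wz 0.09 shift [ 2.74 -1.09 -0.01] t 20.1 w 37.7 f [-0.1 -0.2  0.1]
pos [434.6 331.2 156.5] rpy [180.    0.  -12.2] wz 0.08 shift [ 2.72 -1.14 -0.02] t 20.1 w 37.8 f [ 0.3 -0.3 -2.2]
0.79 [263.2 101.8] [508.  311.9]
```

View pics/w5.png

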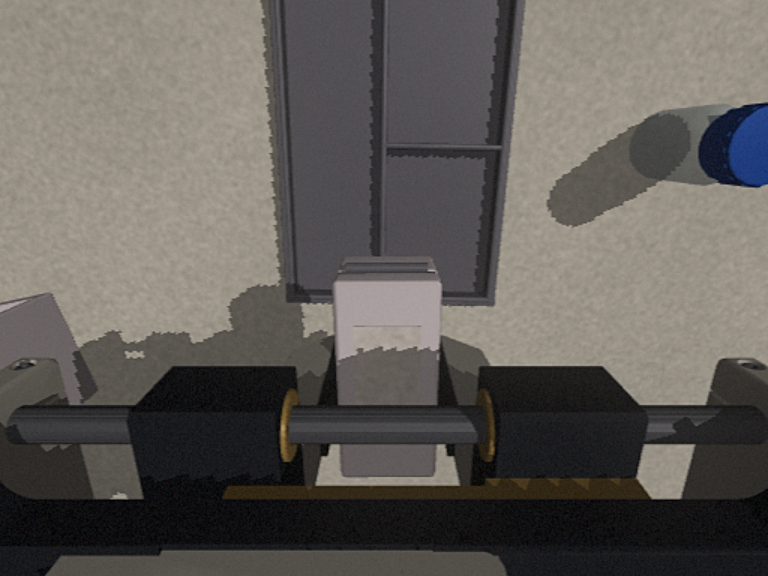

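The held box shows at (388,370). The staining tray's near rim runs from (287,302) to (494,305), the long divider is at column ~383, and the short cross divider is at row ~148.

```bash
python3 - <<'E'
from h import *
P=lambda l,z:np.array([at('wrist',np.array(p)/1.5,z)[:2] for p in l])
q=P([(272,2),(286,302),(494,305),(524,2),(379,2),(380,240),(388,148),(500,147)],16);print(q)
a=lambda d:np.degrees(np.arctan2(d[1],d[0]))
print(a(q[0]-q[1]),a(q[3]-q[2]),a(q[4]-q[5]),a(q[1]-q[2])-90,a(q[6]-q[7])-90)
th=np.radians(-12.5);u=np.array([np.cos(th),np.sin(th)]);v=np.array([-u[1],u[0]])
print('C from near edge',(q[1]+q[2])/2+110*u,'div: u',q[6]@u,q[7]@u,'long div v',q[4]@v,q[5]@v,'outer v',q[:4]@v)
go(521.7,347,157,-12.5)
E
```

```text
[[609.4 363.2]
 [422.1 409.6]
 [387.  259.1]
 [577.2 214.9]
 [595.7 300.2]
 [453.1 331.3]
 [512.6 312.7]
 [497.5 240. ]]
-13.913816774946387 -13.08258813306444 -12.303134358169139 -13.128004727122018 -11.73366532613555
C from near edge [511.94256078 310.54164247] div: u 432.7686659712331 433.7617561970222 long div v 422.0171393603319 421.5156562341883 outer v [486.48901052 491.25000556 336.72042604 334.7349571 ]
pos [434.8 330.2 156.5] rpy [179.9   0.  -12.3] wz 0.06 shift [ 2.71 -1.18 -0.02] t 20.1 w 37.8 f [-0.1 -0.2 -0.8]
```

```bash
python3 -m pendant '[0.87,-0.41,0,0,0,0.08,0.6,0.9,-0.41,0,0,0,0,0.6,0.9,-0.41,0,0,0,0,0.6,0,0,0.6,0,0,0,0.6,0,0,1,0,0,0,0.6,0,0,1,0,0,0,0.6,0,0,1,0,0,0,0.6,0,0,0.5,0,0,0,0.6,0,0,0.2,0,0,0,0.6,0,0,0,0,0,0,0.6,0,0,0,0,0,0,0.6]';python3 - <<'E'
from h import *
go(521.2,349,19.5,-12.7)
im=capture('scene'); save('s5',im[90:250,300:480],4)
E
```

```text
time: 21.25
tool_pos: [522.5, 348.7, 29.5]
tcp_rot: [-3.14, -0.002, -0.222]
contact_force: [0.9, -0.4, -1.0]
grip_width: 37.6
finger_force: 30.0
pos [522.5 348.7  29.5] rpy [-1.799e+02 -1.000e-01 -1.270e+01] wz -0.01 shift [-0.04 -0.    0.33] t 21.2 w 37.6 f [ 0.9 -0.4 -1. ]
```

View pics/s5.png

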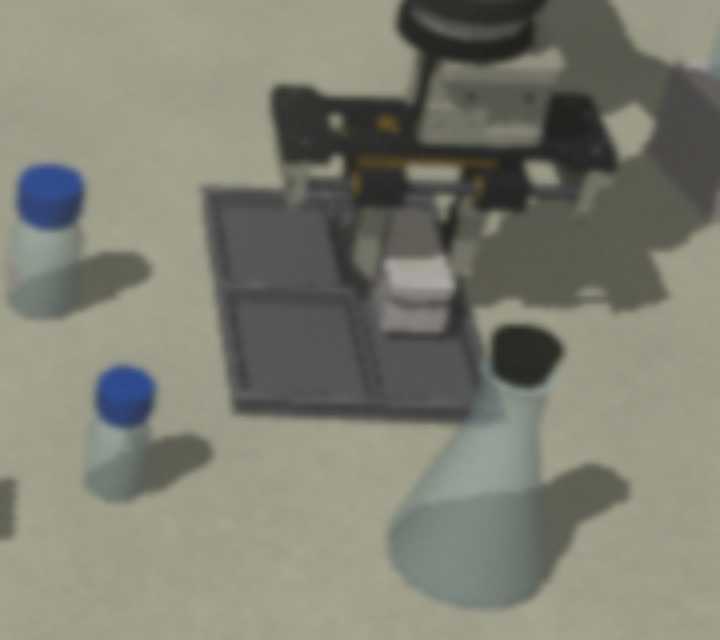

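The box hangs lengthwise over the long compartment. I'll lower it.

```bash
python3 -m pendant '[0,0,0.1,0,0,0,0.6,0,0,0.08,0,0,0,0.6,0,0,0.04,0,0,0,0.6,0,0,0,0,0,0,0.6,0,0,0,0,0,0,0.6]'
```

```text
time: 21.8
tool_pos: [521.5, 348.5, 21.5]
tcp_rot: [3.141, -0.0, -0.222]
contact_force: [-0.5, 0.1, -0.7]
grip_width: 37.9
finger_force: 30.0
```

```bash
python3 -m pendant '[0,0,0.03,0,0,0,0.6,0,0,0.02,0,0,0,0.6,0,0,0,0,0,0,0.6,0,0,0,0,0,0,0.6]'
```

```text
time: 22.2
tool_pos: [521.5, 348.5, 20.0]
tcp_rot: [3.142, -0.0, -0.222]
contact_force: [-0.0, 0.4, -1.3]
grip_width: 37.8
finger_force: 30.0
```

```bash
python3 -m pendant '[0,0,0.02,0,0,0,0.6,0,0,0.01,0,0,0,0.6,0,0,0,0,0,0,0.6,0,0,0,0,0,0,0.6]'
```

```text
time: 22.6
tool_pos: [521.6, 348.5, 19.6]
tcp_rot: [-3.141, -0.0, -0.222]
contact_force: [-2.4, -1.7, 6.1]
grip_width: 37.8
finger_force: 30.0
```

```bash
python3 -m pendant '[0,0,0,0,0,0,-0.43,0,0,0,0,0,0,-0.43,0,0,0,0,0,0,-0.43,0,0,0,0,0,0,-0.43,0,0,-0.6,0,0,0,-0.43,0,0,-1,0,0,0,-0.43,0,0,-1,0,0,0,-0.43,0,0,-1,0,0,0,-0.43,0,0,-1,0,0,0,-0.43,0,0,-0.4,0,0,0,-0.43,0,0,0,0,0,0,-0.43]';python3 -c "
from h import *
go(595,140,170,-12.7)"
```

```text
time: 23.7
tool_pos: [522.3, 348.9, 170.7]
tcp_rot: [-3.139, -0.003, -0.222]
contact_force: [0.2, -0.3, 1.1]
grip_width: 65.8
finger_force: 0.0
pos [522.3 348.9 170.7] rpy [-179.9   -0.2  -12.7] wz -0.01 shift [3.89 6.26 0.02] t 23.7 w 65.8 f [ 0.2 -0.3  1.1]
```

```bash
python3 -m pendant '[0.1,0.9,0,0,0,0,-0.5,0.6,0.9,0,0,0,0,-0.5,0.6,0.9,0,0,0,0,-0.5,0.6,0.9,0,0,0,0,-0.5,0.6,0.9,0,0,0,0,-0.5,0.6,0.9,0,0,0,0,-0.5,0.6,0.86,0,0,0,0,-0.5,0,0,0,0,0,0,-0.5,0,0,0,0,0,0,-0.5]'; python3 - <<'E'
from h import *
cm=camera_model('wrist');im=capture('wrist');save('w6',im,1.5)
go(652,126,43,-12.7)
for n in ['small_bottle','staining_jar','slide_box']:
  for q in pinpoint('wrist',n)[:2]: print(n,round(q['score'],2),np.round(q['location'],1),at('wrist',q['location'],0,cm)[:2])
E
```

```text
time: 24.6
tool_pos: [587.6, 140.2, 167.1]
tcp_rot: [3.141, 0.003, -0.224]
contact_force: [1.4, -0.1, 0.6]
grip_width: 69.2
finger_force: 0.0
pos [587.5 141.1 167.4] rpy [180.    0.2 -12.8] wz -0.02 shift [2.21 0.02 4.15] t 24.6 w 69.0 f [-0.4  0.   0.2]
small_bottle 0.95 [259.3 117.9] [644.6 125.9]
staining_jar 0.62 [373.5  62.9] [672.7  -2.6]
slide_box 0.8 [110.8 252.3] [522.5 349.7]
```

View pics/w6.png

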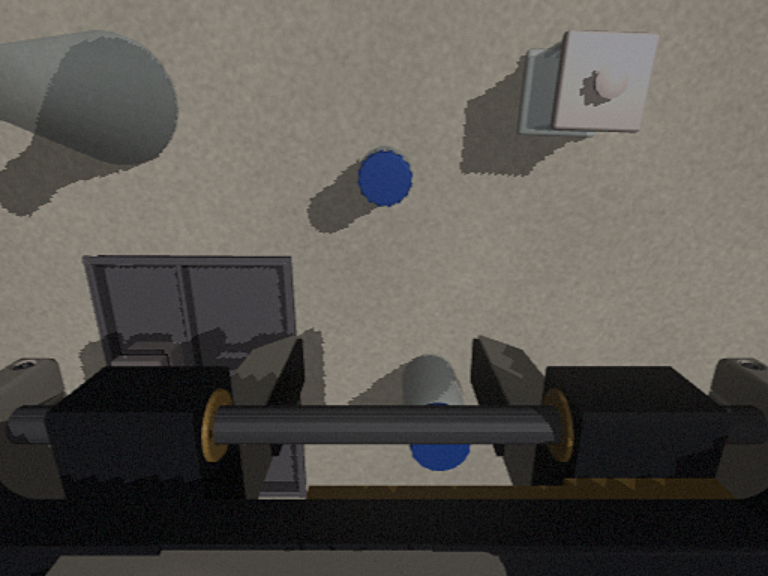

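The small bottle's cap is at (385,178). The jar lid is centred at (605,82), nearly square to the gripper. The box lies in the long compartment.

```bash
python3 - <<'E'
from h import *
P=lambda l,z:np.array([at('wrist',np.array(p)/1.5,z)[:2] for p in l])
c=P([(385,178)],74)[0];print(c,'jar',P([(567,31),(658,34),(643,131),(556,130)],68),P([(609,82)],77))
go(c[0],c[1],45,-12.7)
E
```

```text
[650.4 129.2] jar [[702.9  18.4]
 [690.9 -28.7]
 [643.3 -19.1]
 [654.6  28.9]] [[673.    2.5]]
pos [587.7 141.9 168.5] rpy [ 1.80e+02  1.00e-01 -1.27e+01] wz 0.01 shift [ 2.13 -0.05  4.12] t 24.8 w 68.7 f [-0.3 -0.1 -0.9]
```

```bash
python3 -m pendant '[0.7,0,0,0,0,0,-0.5,0.7,0,0,0,0,0,-0.5,0.73,-0.03,0.4,0,0,0,-0.5,0,0,1,0,0,0,-0.5,0,0,1,0,0,0,-0.5,0,0,1,0,0,0,-0.5,0,0,0.72,0,0,0,-0.5,0,0,0,0,0,0,-0.5,0,0,0,0,0,0,0.8,0,0,0,0,0,0,0.8,0,0,0,0,0,0,0.8,0,0,0,0,0,0,0.8]';python3 -m pendant '[0,0,0,0,0,0,0.8,0,0,0,0,0,0,0.8,0,0,0,0,0,0,0.8]'
```

```text
time: 26.0
tool_pos: [651.5, 127.8, 46.8]
tcp_rot: [-3.141, -0.002, -0.222]
contact_force: [0.2, -0.0, 0.6]
grip_width: 41.5
finger_force: 0.0
time: 26.3
tool_pos: [651.2, 127.6, 46.1]
tcp_rot: [-3.141, -0.001, -0.222]
contact_force: [0.1, -0.1, 3.2]
grip_width: 30.0
finger_force: 30.0
```

```bash
python3 -m pendant '[0,0,-0.7,0,0,0,0.8,0,0,-1,0,0,0,0.8,0,0,-1,0,0,0,0.8,-0.95,-0.47,0,0,0,0,0.8,-0.95,-0.47,0,0,0,0,0.8,-0.96,-0.48,0,0,0,0,0.8,-0.96,-0.48,0,0,0,0,0.8,-0.96,-0.48,0,0,0,0,0.8,-0.96,-0.48,0,0,0,0,0.8,-0.96,-0.48,0,0,0,0,0.8,-0.95,-0.47,0,0,0,0,0.8,0,0,0,0,0,0,0.8]'
python3 -m pendant '[0,0,0.9,0,0,0,0.8,0,0,0.9,0,0,0,0.8,0,0,0.5,0,0,0,0.8,0,0,0.1,0,0,0,0.8,0,0,0,0,0,0,0.8,0,0,0,0,0,0,0.8]';python3 - <<'E'
from h import *
go(452.5,289.7,49.2,-12.7)
im=capture('scene'); save('s6',im[90:250,300:480],3)
E
```

```text
time: 27.5
tool_pos: [449.1, 291.6, 126.3]
tcp_rot: [3.141, 0.002, -0.219]
contact_force: [0.4, -0.7, -0.5]
grip_width: 30.1
finger_force: 30.0
time: 28.1
tool_pos: [453.1, 289.8, 55.3]
tcp_rot: [-3.141, -0.001, -0.223]
contact_force: [-1.0, -1.0, -0.9]
grip_width: 30.1
finger_force: 30.0
pos [453.1 289.8  55.3] rpy [-1.799e+02 -1.000e-01 -1.280e+01] wz -0.01 shift [-0.02  0.01  0.2 ] t 28.1 w 30.1 f [-1.  -1.  -0.9]
```

View pics/s6.png

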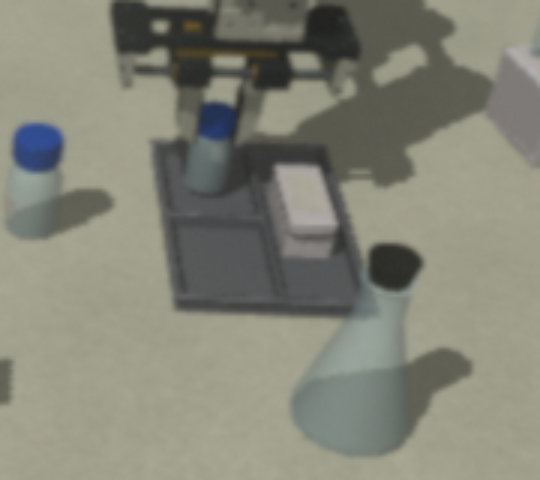

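The box lies flat in the long compartment. The small bottle hangs inside the near short compartment at about (208,180). I'll lower it.

```bash
python3 -m pendant '[0,0,0.08,0,0,0,0.8,0,0,0.06,0,0,0,0.8,0,0,0.03,0,0,0,0.8,0,0,0,0,0,0,0.8,0,0,0,0,0,0,0.8]'
```

```text
time: 28.65
tool_pos: [452.2, 289.7, 49.4]
tcp_rot: [3.142, -0.0, -0.222]
contact_force: [0.4, -0.6, -0.1]
grip_width: 29.8
finger_force: 30.0
```

```bash
python3 -m pendant '[0,0,0.02,0,0,0,0.8,0,0,0.02,0,0,0,0.8,0,0,0,0,0,0,0.8,0,0,0,0,0,0,0.8]'
```

```text
time: 29.05
tool_pos: [452.6, 289.8, 49.0]
tcp_rot: [-3.141, -0.001, -0.222]
contact_force: [-1.8, -0.3, 7.0]
grip_width: 30.3
finger_force: 30.0
```

```bash
python3 -m pendant '[0,0,0,0,0,0,-0.3,0,0,0,0,0,0,-0.3,0,0,0,0,0,0,-0.3,0,0,0,0,0,0,-0.3,0,0,-0.6,0,0,0,-0.3,0,0,-1,0,0,0,-0.3,0,0,-1,0,0,0,-0.3,0,0,-0.7,0,0,0,-0.3,0,0,0,0,0,0,-0.3]'
python3 -m pendant '[0.93,0.78,0,0,0,0,-1,0.93,0.78,0,0,0,0,-1,0.93,0.79,0,0,0,0,-1,0.93,0.79,0,0,0,0,-1,0.93,0.79,0,0,0,0,-1,0.93,0.79,0,0,0,0,-1,0.93,0.79,0,0,0,0,-1,0.93,0.78,0,0,0,0,-1,0,0.78,0,0,0,0,-1,0,0.78,0,0,0,0,-1,0,0,0,0,0,0,-1,0,0,0,0,0,0,-1]'; python3 - <<'E'
from h import *
cm=camera_model('wrist');im=capture('wrist');save('w7',im)
go(673,-1.5,19,-13)
for n in ['small_bottle','staining_jar']:
  for q in pinpoint('wrist',n)[:2]: print(n,round(q['score'],2),np.round(q['location'],1),at('wrist',q['location'],0,cm)[:2])
E
```

```text
time: 29.95
tool_pos: [453.9, 290.5, 150.2]
tcp_rot: [-3.138, -0.005, -0.222]
contact_force: [0.2, 0.3, -0.1]
grip_width: 59.8
finger_force: 0.0
time: 31.15
tool_pos: [617.7, 10.8, 146.2]
tcp_rot: [-3.141, 0.002, -0.223]
contact_force: [0.0, 0.9, -0.1]
grip_width: 91.5
finger_force: 0.0
pos [617.8  11.4 146.5] rpy [-1.80e+02  1.00e-01 -1.27e+01] wz 0.07 shift [1.89 0.01 4.25] t 31.2 w 91.5 f [ 0.2  0.5 -0.2]
staining_jar 0.85 [256.8 122.2] [ 6.728e+02 -3.000e-01]
```

View pics/w7.png

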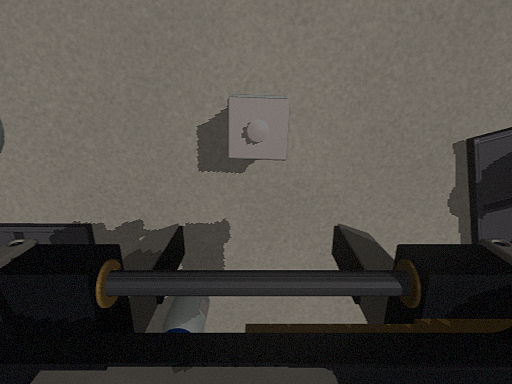

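The jar is square to the gripper and centred at (258,128). I'll go straight ahead, down and grip.

```bash
python3 -m pendant '[0.6,0,0,0,0,0,-1,0.6,0,0,0,0,0,-1,0.68,0,0,0,0,0,-1,0,0,0.7,0,0,0,-1,0,0,1,0,0,0,-1,0,0,1,0,0,0,-1,0,0,1,0,0,0,-1,0,0,0.5,0,0,0,-1,0,0,0,0,0,0,-1,0,0,0,0,0,0,-1]'
```

```text
time: 32.3
tool_pos: [673.8, -1.2, 22.1]
tcp_rot: [-3.141, -0.001, -0.222]
contact_force: [0.4, -0.1, 1.1]
grip_width: 91.5
finger_force: 0.0
```

```bash
python3 -m pendant '[0,0,0,0,0,0,0.5,0,0,0,0,0,0,0.5,0,0,0,0,0,0,0.5,0,0,0,0,0,0,0.5,0,0,0,0,0,0,0.5,0,0,0,0,0,0,0.5,0,0,0,0,0,0,0.5,0,0,0,0,0,0,0.5]'; python3 -c "
from h import *
go(557,261.8,22,-12.7)"
```

```text
time: 33.1
tool_pos: [673.1, -1.7, 21.3]
tcp_rot: [3.141, -0.0, -0.222]
contact_force: [-0.6, -0.5, 1.0]
grip_width: 49.7
finger_force: 29.8
pos [673.1  -1.7  21.3] rpy [180.   -0.  -12.7] wz -0.01 shift [-5.7  -7.72 -0.02] t 33.1 w 49.7 f [-0.6 -0.5  1. ]
```

The width reads 49.7 mm, so the fingers are on the lid (50 mm), which overhangs the body, and they hold it far behind the pads. I'll regrip with the lid at pad height, which also clears the tray and box.

```bash
python3 -m pendant '[0,0,0,0,0,0,-0.4,0,0,0,0,0,0,-0.4,0,0,0,0,0,0,-0.4,0,0,-0.79,0,0,0,-0.4,0,0,0,0,0,0,-0.4,0,0,0,0,0,0,-0.4,0,0,0,0,0,0,0.5,0,0,0,0,0,0,0.5,0,0,0,0,0,0,0.5,0,0,0,0,0,0,0.5,0,0,0,0,0,0,0.5]'; python3 -m pendant '[0,0,-0.3,0,0,0,0.5,0,0,-0.5,0,0,0,0.5,0,0,0,0,0,0,0.5,0,0,0,0,0,0,0.5]'; python3 - <<'E'
from h import *
save('s7',capture('scene')[120:290,180:360],3)
go(557,261.8,48,-12.7)
E
```

```text
time: 34.2
tool_pos: [672.7, -1.6, 44.4]
tcp_rot: [3.141, 0.001, -0.222]
contact_force: [-0.2, 0.8, -1.4]
grip_width: 49.9
finger_force: 29.8
time: 34.6
tool_pos: [673.6, -1.7, 70.2]
tcp_rot: [-3.141, -0.002, -0.222]
contact_force: [-0.3, -0.5, -1.6]
grip_width: 49.5
finger_force: 29.8
pos [673.1  -1.7  69.4] rpy [180.   -0.  -12.7] wz -0.01 shift [-5.71 -7.72  0.71] t 34.6 w 49.4 f [-0.4 -0.  -2.4]
```

View pics/s7.png

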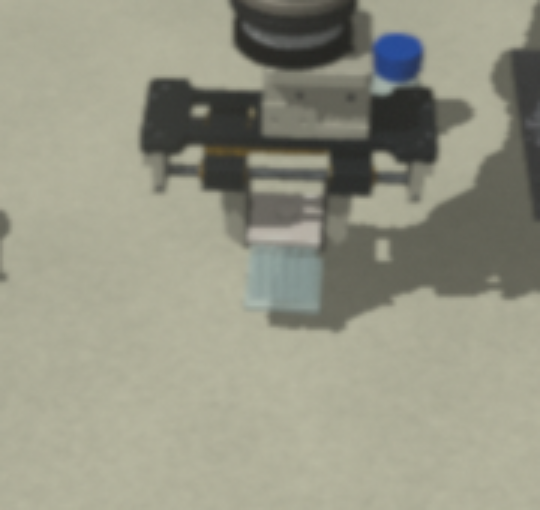

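The whole jar is off the bench, hanging straight at (285,275). I'll carry it over.

```bash
python3 -m pendant '[0,0,-1,0,0,0,0.5,-0.4,-0.6,0,0,0,0,0.5,-0.66,-0.89,0,0,0,0,0.5,-0.66,-0.89,0,0,0,0,0.5,-0.66,-0.89,0,0,0,0,0.5,-0.66,-0.89,0,0,0,0,0.5,-0.66,-0.89,0,0,0,0,0.5,-0.67,-0.89,0,0,0,0,0.5,-0.67,-0.89,0,0,0,0,0.5,-0.67,-0.89,0,0,0,0,0.5,0,0,0,0,0,0,0.5,0,0,0,0,0,0,0.5]'
python3 -m pendant '[0,0,0.7,0,0,0,0.5,0,0,0.6,0,0,0,0.5,0,0,0.15,0,0,0,0.5,0,0,0,0,0,0,0.5,0,0,0,0,0,0,0.5]'; python3 - <<'E'
from h import *
save('s8',capture('scene')[90:250,300:480],3)
go(557,261.8,48,-12.7)
E
```

```text
time: 35.85
tool_pos: [555.7, 263.2, 98.2]
tcp_rot: [3.141, 0.001, -0.22]
contact_force: [0.3, -0.9, -2.2]
grip_width: 49.6
finger_force: 29.8
time: 36.35
tool_pos: [557.7, 261.7, 56.0]
tcp_rot: [-3.141, -0.001, -0.223]
contact_force: [-0.5, 0.5, -2.2]
grip_width: 49.6
finger_force: 29.8
pos [557.8 261.9  56.4] rpy [-1.80e+02 -1.00e-01 -1.28e+01] wz -0.02 shift [-0.03  0.01  0.28] t 36.4 w 49.3 f [ 0.2  1.  -1.5]
```

View pics/s8.png

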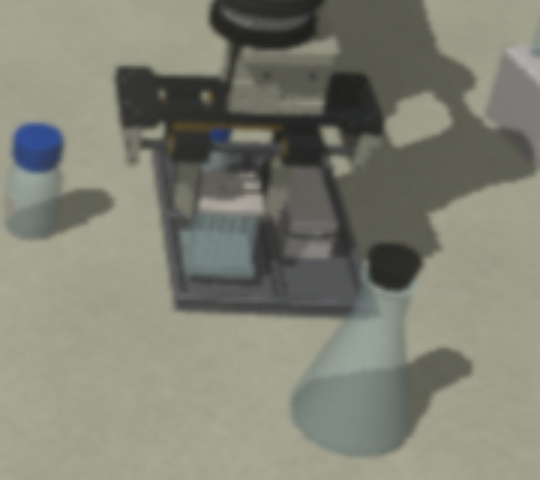

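The jar's foot is inside the far short compartment, around (218,262), clear of the rim and dividers. I'll lower it.

```bash
python3 -m pendant '[0,0,0.1,0,0,0,0.5,0,0,0.07,0,0,0,0.5,0,0,0.04,0,0,0,0.5,0,0,0,0,0,0,0.5,0,0,0,0,0,0,0.5]'
```

```text
time: 36.9
tool_pos: [557.0, 262.1, 49.1]
tcp_rot: [3.141, -0.0, -0.222]
contact_force: [-0.1, -1.0, -1.5]
grip_width: 49.6
finger_force: 29.8
```

```bash
python3 -m pendant '[0,0,0.02,0,0,0,0.5,0,0,0.02,0,0,0,0.5,0,0,0,0,0,0,0.5,0,0,0,0,0,0,0.5]'
```

```text
time: 37.3
tool_pos: [557.0, 262.0, 47.9]
tcp_rot: [3.141, -0.0, -0.222]
contact_force: [0.6, -0.3, -1.6]
grip_width: 49.4
finger_force: 29.8
```

```bash
python3 -m pendant '[0,0,0.02,0,0,0,0.5,0,0,0.01,0,0,0,0.5,0,0,0,0,0,0,0.5,0,0,0,0,0,0,0.5]'
```

```text
time: 37.7
tool_pos: [557.0, 262.0, 47.0]
tcp_rot: [3.142, -0.0, -0.222]
contact_force: [-0.5, -0.4, -0.9]
grip_width: 49.3
finger_force: 29.8
```

```bash
python3 -m pendant '[0,0,0.02,0,0,0,0.5,0,0,0,0,0,0,0.5,0,0,0,0,0,0,0.5]'
```

```text
time: 38.0
tool_pos: [557.1, 262.0, 46.9]
tcp_rot: [-3.141, -0.0, -0.222]
contact_force: [-1.8, -0.3, 4.6]
grip_width: 49.7
finger_force: 29.8
```

Contact. I'll release, rise, back off and check.

```bash
python3 -m pendant '[0,0,0,0,0,0,-0.5,0,0,0,0,0,0,-0.5,0,0,0,0,0,0,-0.5,0,0,0,0,0,0,-0.5,0,0,-0.6,0,0,0,-0.5,0,0,-1,0,0,0,-0.5,0,0,-1,0,0,0,-0.5,0,0,-1,0,0,0,-0.5,0,0,-1,0,0,0,-0.5,0,0,0,0,0,0,-0.5]'; python3 -m pendant '[-1,0.8,0,0,0,0,-0.5,-1,0.8,0,0,0,0,-0.5,-1,0.9,0,0,0,0,-0.5,-1,0.9,0,0,0,0,-0.5,0,1,0,0,0,0,-0.5,0,1,0,0,0,0,-0.5,0,1,0,0,0,0,-0.5,0,0.8,0,0,0,0,-0.5,0,0,0,0,0,0,-0.5,0,0,0,0,0,0,-0.5]'; python3 - <<'E'
from h import *
a=capture('scene');b=capture('top')
c=np.vstack([cv2.resize(a[90:270,60:480],None,fx=1.75,fy=1.75),cv2.resize(b[80:310,50:440],(735,285))]);c=c[:600];save('fin',c)
for n in 'large_bottle middle_bottle small_bottle petri_dish slide_box staining_jar conical_flask'.split():
  for cm in ['top','scene']:
    q=pinpoint(cm,n)[:1]
    if q: print(n,cm,round(q[0]['score'],2),at(cm,q[0]['location'],3)[:2])
E
```

```text
time: 39.0
tool_pos: [559.2, 262.8, 189.2]
tcp_rot: [-3.137, -0.008, -0.222]
contact_force: [0.2, -0.1, -0.4]
grip_width: 68.6
finger_force: 0.0
time: 40.0
tool_pos: [392.3, 77.7, 184.1]
tcp_rot: [-3.141, 0.0, -0.224]
contact_force: [0.3, -0.6, -0.1]
grip_width: 68.6
finger_force: 0.0
large_bottle top 0.95 [ 574.2 -292.2]
large_bottle scene 0.68 [ 562.7 -291.6]
middle_bottle top 0.79 [472.8 135.1]
middle_bottle scene 0.7 [479.7 132.1]
petri_dish top 0.78 [ 464.1 -291.8]
petri_dish scene 0.6 [ 461.4 -296.3]
slide_box top 0.67 [515.7 352.7]
slide_box scene 0.56 [515.9 357.5]
staining_jar top 0.71 [553.6 259.9]
staining_jar scene 0.88 [575.8 253.2]
conical_flask top 0.56 [738.4 301.2]
conical_flask scene 0.76 [721.  312.8]
```

View pics/fin.png

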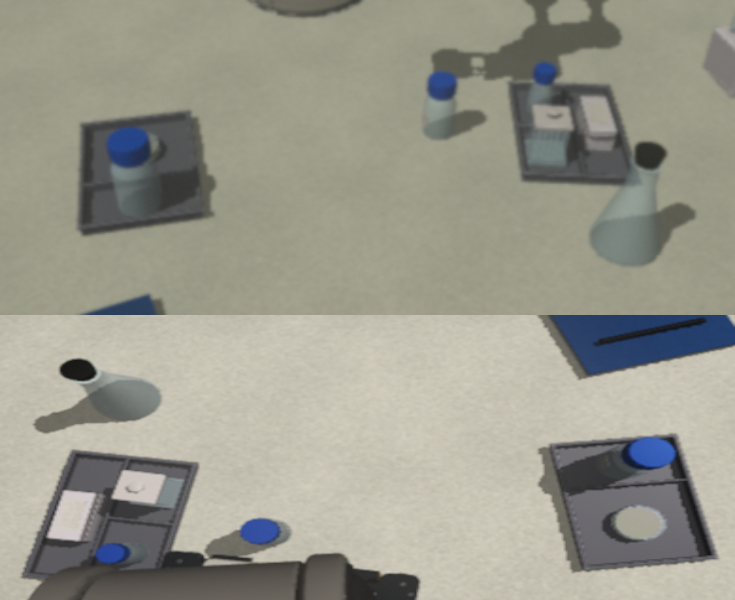

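The final views show all five items standing or lying in their compartments, with the middle bottle and flask where they stood and the arm clear. I'm handing the job in.

```bash
python3 -c "
from plant import *
print(close_job())"
```

```text
the job is handed in; nothing more can be done
None
```

Both kits are made up as asked, plating kit first, and the job is handed in at about 41 s of the 144 s; the middle-sized bottle and the conical flask were left untouched.

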